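Make up the till tray and the parcel-desk tray

TASK

Make up the two counter trays for the shift. The till tray (the one with two cups) gets one thick coin roll standing in its wide cup, the thin coin roll standing in its narrow cup, and the pen lying on its two-forked rest; the parcel-desk tray (one cup) gets the other thick coin roll standing in its cup and the box cutter lying on its two-forked rest. Leave the plug adapter and the roll of tape where they lie.

Things in the scene. Friction and masses are not known exactly. Their poses are not given: they have to be found in the camera images.
- till_tray: Fixed grey tray, 150 (x) by 170 (y) mm, rim 12 high; origin: centre of underside, z up. Forks at x = -38, y = +-45 mm form a rest for the pen laid along y, either way round: each 8 mm thick, seat 16 wide at z = 26, horns 30 apart at z = 40; free down to the floor (z = 4) between them. Two round cups, floor z = 5, rim z = 22, wall 3: wide, 46 inside, at x = +36, y = +38; narrow, 36 inside, at x = +36, y = -42.
- parcel_tray: Fixed grey tray, 150 (x) by 170 (y) mm, rim 12 high; origin: centre of underside, z up. Forks at x = -38, y = +-45 mm form a rest for the cutter laid along y, either way round: each 8 mm thick, seat 30 wide at z = 26, horns 44 apart at z = 40; free down to the floor (z = 4) between them. One round cup, 46 inside, floor z = 5, rim z = 22, wall 3, at x = +36, y = 0.
- thick_roll_1: roll of coins in plain paper, standing upright, a cylinder 24 mm across and 53 mm high, about 150 g; origin at the centre of its underside, z up. One of two alike (cream); either may go to either tray.
- thick_roll_2: roll of coins in plain paper, standing upright, a cylinder 24 mm across and 53 mm high, about 150 g; origin at the centre of its underside, z up. The other of the two alike (cream).
- thin_roll: roll of coins in plain paper, standing upright, a cylinder 20 mm across and 41 mm high, about 150 g; origin at the centre of its underside, z up. The only thin one (slightly pink).
- pen: slim black ball pen lying on the counter, 142 mm long, 11 mm wide, about 12 g; origin midway along it, 2 mm below its underside; its x axis runs along it, z up, so it lies between z = 2 and 13 mm of its own frame.
- cutter: snap-off box cutter lying flat, 166 mm long, 24 wide, handle 13 thick (16 over the slide button), about 60 g; origin midway along it at its underside; x along it, z up; the thin blade is the 24 mm at its -x end, the handle runs from x = -59 to +83; balanced about x = +12 mm.
- adapter: small white plug adapter lying nearest the robot, 45 x 30 x 23 mm, a bystander; origin under its middle.
- tape: small roll of tape lying flat nearest the robot, 86 mm across, 24 mm high, a bystander; origin at the centre of its underside.
There are look-alikes about, which are no part of the job. Leave any red or yellow look-alike of the thin_roll alone.

How it is judged:
By the outcome, as a careful person would: the job done as asked, in the order asked, and still so for the second after the job is handed in, with the robot touching nothing.
It also fails if it takes over 120 s, if anything falls off the work surface, if the arm or the gripper's body presses on something with over 40 N, if the wrist force passes 120 N, or if a joint passes its speed limit or range.

ROBOT

A 6-joint arm with a two-finger parallel gripper is mounted at the origin on the work surface; the furniture and walls round the work are solid. World frame = base frame: x ahead of the robot, y to its left, z up, the work surface at z = 0. Lengths are in m, angles in rad, forces in N, time in s.
With the tool pointing down it reaches from about 0.375 to 0.925 m from the base axis. Payload 5.7 kg.
Tool frame: the origin (TCP) lies midway between the tips of the shut fingers; the grasp point (between the pads) lies 19 mm behind it; z points along the fingers, x is the direction in which the jaws open and shut, and the axes are right-handed (so a half turn about z gives the same grasp; the last joint's range is limited). The gripper opens to 88 mm and grips with 3 to 60 N. Pads are 20 mm wide; open, the fingers measure 115 mm over their backs; the gripper's body (75 mm by 178 mm) begins 61 mm behind the grasp point.
Start: joints at [1.231, 0.359, 1.51, -0, 1.272, -0.115], TCP at [0.134, 0.585, 0.223] pointing down, gripper open.
Joint ranges: [-2.97, 2.97], [-1.01, 2.36], [0.21, 2.38], [-0.96, 4.11], [0.2, 2.71], [-2.98, 2.98]. Speed limits (rad/s): [2.39, 2.39, 3.14, 3.14, 3.14, 3.14].

INTERFACE

Orientations are given as a unit quaternion [x, y, z, w].
In Python, from bench import move_ptp, servo_line, goto_joints, move_gripper, sleep, inverse_kinematics, capture, PlanningError, close_job, spot_in, silhouettes, current_clock, current_joint_pos, current_qvel, current_joint_torque, current_position, current_orientation, current_force, current_torque, current_finger_gap gives the robot as it stands. Calls block until the motion is done:
- move_ptp(position, orientation): joint-space move of the TCP to a pose.
- servo_line(position, orientation=None, rate=0.15, contact_N=None): straight line of the TCP; orientation=None keeps the orientation; rate is the mean speed in m/s. With contact_N (N) it stops when the force on the tool has changed by that much, and returns True; else False.
- goto_joints(angles): joint-space move.
- move_gripper(opening): finger opening in m; the grip force is fixed at half the most; returns when the fingers have stopped.
- sleep(seconds).
- inverse_kinematics(position, orientation): joint angles nearest the present ones, or None.
- capture(name): name is "scene" or "side" or "wrist"; returns a dict with "image" (384x512x3 uint8, blue, green, red), "range_z" (384x512 float32, m along the optical axis (not along the pixel's ray), 0 where there is no reading), "intrinsics" (3x3 intrinsics, pixels), "R" (3x3) and "t" (3): a world point X has camera coordinates R X + t. Camera axes: x right, y down, z forward; pixel columns grow to the right and rows downward; lengths in m; the calibration is good to about 2 mm. A picture is of the moment at which its call begins.
A pose or a line that the arm cannot do raises PlanningError and nothing moves.
- close_job(): hands the job in, once; it reports no verdict.
Trained networks look in the newest picture that a camera, given by its name, has taken for a name from the list of things; names that differ only in an ending like _2 or _b are one class to them, and where a whole thing is asked for, a point or a joint stands for the part that bears it (a point fixed in the world has none). Each returns a list of dicts, best first, with "conf" (0 to 1); they miss things now and then, are a little off and sometimes report something else, mostly with a low value. They report only what shows in the picture. A call takes as long as a camera call. They do not tell look-alikes from the thing itself.
- spot_in(camera, query): "xy" ([column, row] in pixels, amid what is visible of it).
- silhouettes(camera, query): "region" (384x512 bool, what is visible of it) and "xy" ([column, row] in pixels, amid what is visible of it).
Readings, each from a call of its own:
- current_clock(): time.
- current_joint_pos(): joint angles.
- current_qvel(): joint speeds.
- current_joint_torque(): joint torques, N m.
- current_position(): TCP position.
- current_orientation(): TCP orientation.
- current_force(): force on the tool from outside, world axes, zero at the start.
- current_torque(): the same for the moment, N m.
- current_finger_gap(): finger opening in m.
Only numpy, scipy, OpenCV 4.12 (cv2) and the standard library are available. Lean on these libraries where they do the work, as an engineer would, in place of code of your own. Each camera call takes 0.05 s, during which the arm holds its last target. There are 200 camera calls.

## Working session

There is one attempt and no reset: what is moved stays moved. The work goes in short steps, each a Python script; the robot and the scene stay as the last script left them, time stands still between calls to the robot, and variables do not carry over. Pictures are saved under pics/ and viewed, about 12 in all and at most 16, crops included, and the job is handed in when it is done.

```bash
ls; mkdir -p pics; cat > h.py <<'E'
import numpy as np, cv2
from bench import *
def world(c, mask=None):
    z=c["range_z"]; K=c["intrinsics"]; v,u=np.indices(z.shape)
    P=np.stack([(u-K[0,2])*z/K[0,0],(v-K[1,2])*z/K[1,1],z],-1)
    W=(P-c["t"])@c["R"]   # R^T (P-t)
    W[z<=0]=np.nan
    return W
E
python3 - <<'E'
from h import *
for n in ("scene","side"):
    c=capture(n); cv2.imwrite(f"pics/{n}0.png",cv2.resize(c["image"],(800,600))); W=world(c)
    np.savez(f"{n}0.npz",W=W,img=c["image"])
    print(n,"cam at",(-c["R"].T@c["t"]).round(3))
    for q in ["till_tray","parcel_tray","thick_roll_1","thin_roll","pen","cutter","adapter","tape"]:
        for d in silhouettes(n,q):
            m=d["region"]; p=W[m]; p=p[~np.isnan(p).any(1)]
            print(q,round(d["conf"],2),np.round(d["xy"]),m.sum(),np.median(p,0).round(3),p.min(0).round(3),p.max(0).round(3))
print(current_clock(),current_orientation(),current_finger_gap())
E
```

```text
pics
scene cam at [-0.169 -0.353  0.702]
till_tray 0.62 [169. 161.] 1881 [0.425 0.334 0.006] [ 0.343  0.237 -0.003] [0.518 0.432 0.04 ]
parcel_tray 0.91 [345. 241.] 3448 [ 0.44  -0.247  0.005] [ 0.367 -0.337 -0.   ] [ 0.524 -0.147  0.041]
parcel_tray 0.19 [238. 183.] 80 [0.46  0.097 0.027] [0.456 0.092 0.002] [0.473 0.107 0.042]
thick_roll_1 0.54 [297. 199.] 157 [ 0.485 -0.089  0.036] [ 0.48  -0.098  0.   ] [ 0.551 -0.053  0.055]
thick_roll_1 0.52 [278. 194.] 135 [ 0.486 -0.023  0.036] [ 0.48  -0.032  0.   ] [ 0.501 -0.01   0.054]
pen 0.65 [254. 194.] 139 [0.469 0.039 0.008] [ 0.407  0.032 -0.002] [0.537 0.054 0.012]
cutter 0.62 [222. 169.] 325 [0.493 0.174 0.012] [ 0.419  0.162 -0.001] [0.578 0.202 0.018]
adapter 0.45 [201. 198.] 142 [0.362 0.142 0.021] [ 0.342  0.128 -0.002] [0.4   0.179 0.025]
tape 0.32 [296. 199.] 173 [ 0.485 -0.089  0.032] [ 0.48  -0.099 -0.002] [ 0.551 -0.053  0.055]
side cam at [0.285 0.726 0.535]
till_tray 0.76 [225. 301.] 7143 [0.43  0.352 0.004] [ 0.343  0.229 -0.003] [0.52  0.434 0.04 ]
parcel_tray 0.69 [274. 144.] 1409 [ 0.444 -0.226  0.006] [ 0.369 -0.36
[... 177 characters left out ...]
-0.009  0.031] [ 0.482 -0.075 -0.002] [ 0.521 -0.004  0.053]
thin_roll 0.66 [206. 202.] 145 [0.542 0.098 0.024] [ 0.534  0.065 -0.003] [0.567 0.104 0.04 ]
thin_roll 0.64 [276. 183.] 113 [0.397 0.    0.024] [ 0.39  -0.014 -0.002] [0.406 0.006 0.041]
pen 0.64 [243. 193.] 153 [0.473 0.045 0.008] [0.412 0.036 0.001] [0.539 0.051 0.011]
cutter 0.83 [219. 230.] 672 [0.494 0.186 0.011] [ 0.418  0.156 -0.003] [0.576 0.194 0.017]
adapter 0.47 [275. 228.] 229 [0.366 0.157 0.018] [ 0.342  0.115 -0.002] [0.385 0.168 0.024]
tape 0.61 [299. 164.] 471 [ 0.346 -0.09   0.015] [ 0.306 -0.143 -0.002] [ 0.388 -0.054  0.025]
0.9 [ 7.81946464e-01  6.23345589e-01 -4.72661071e-05  3.17837720e-05] 0.0881321720612962
```

```bash
python3 - <<'E'
import cv2
a=cv2.imread("pics/scene0.png"); 
import numpy as np
i=np.load("scene0.npz")["img"]; j=np.load("side0.npz")["img"]
cv2.imwrite("pics/sc_crop.png",cv2.resize(i[130:290,120:420],(800,427),interpolation=cv2.INTER_CUBIC))
cv2.imwrite("pics/sd_crop.png",cv2.resize(j[110:360,120:345],(540,600),interpolation=cv2.INTER_CUBIC))
E
```

```text
(no output)
```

View pics/scene0.png

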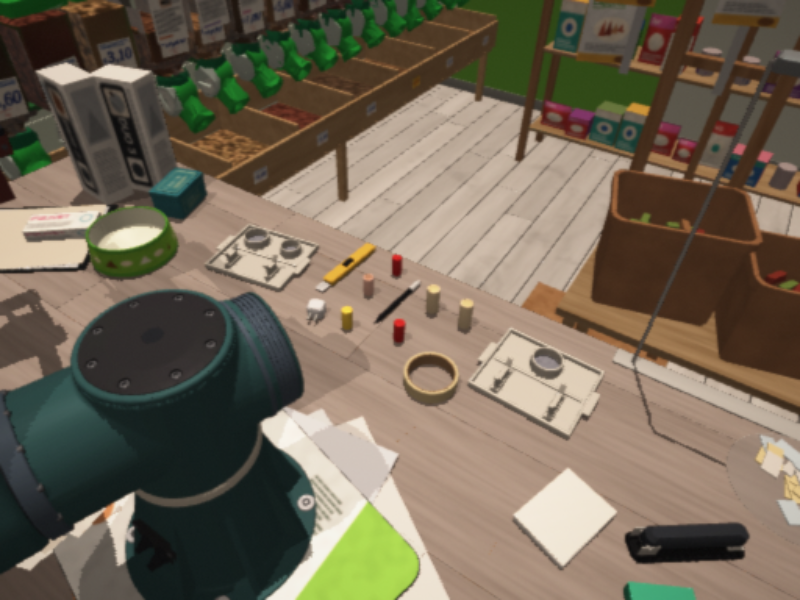

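View pics/sc_crop.png

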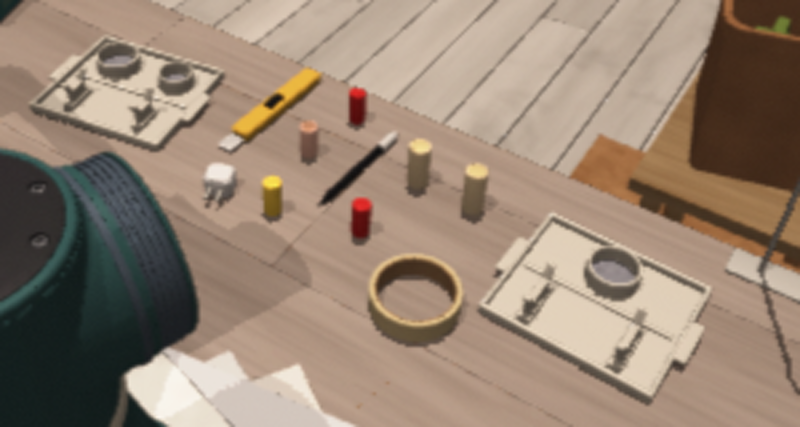

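View pics/sd_crop.png

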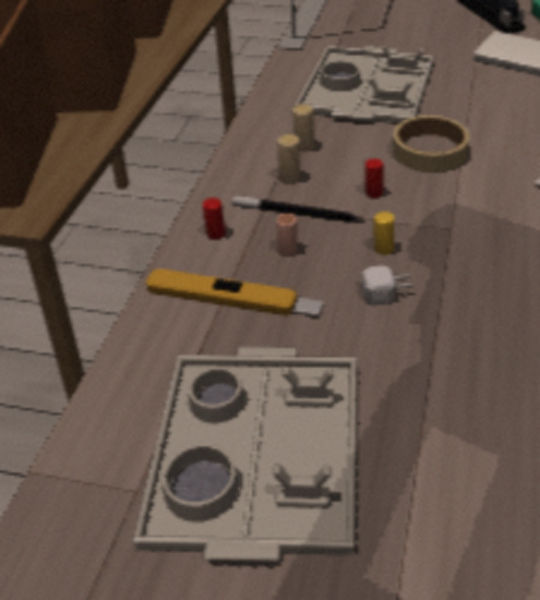

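The images show the pink thin roll at scene px (236,182). Its look-alikes are red at (254,169) and (255,212), and yellow at (222,204). The pink one is the only one that matches "slightly pink", and the enlarged crop confirms it. The cream rolls are at (278,194) and (297,199). The till tray is at upper left, with two cups, and the parcel tray at right, with one.

Next I'll fit metric poses and take a first look with the wrist camera.

```bash
cat >> h.py <<'E'
from scipy.optimize import minimize, least_squares
def near(W,xy,r,z0,z1):
    p=W.reshape(-1,3); p=p[~np.isnan(p).any(1)]
    return p[(np.hypot(p[:,0]-xy[0],p[:,1]-xy[1])<r)&(p[:,2]>z0)&(p[:,2]<z1)]
def fit_roll(W,xy,R,H):
    p=near(W,xy,R+.014,.008,H-.006)   # side wall
    f=least_squares(lambda c:np.hypot(p[:,0]-c[0],p[:,1]-c[1])-R,xy,loss="soft_l1",f_scale=.002)
    t=near(W,xy,R+.014,H-.005,H+.01)
    return f.x,(t[:,:2].min(0)+t[:,:2].max(0))/2,len(p),len(t)
def fit_long(W,xy,r,z0,z1):
    p=near(W,xy,r,z0,z1); (c,s,_)=cv2.minAreaRect(p[:,:2].astype(np.float32)*1000)
    q=p[:,:2]-p[:,:2].mean(0); d=np.linalg.svd(q,full_matrices=False)[2][0]
    return np.array(c)/1000,np.array(s),d,len(p)
def tray_h(l,till):
    x,y=l.T; h=np.where((abs(x)<.075)&(abs(y)<.085),.004,0.)
    h[(abs(x)<.075)&(abs(y)<.085)&((abs(x)>.072)|(abs(y)>.082))]=.012
    for cx,cy,R in ([(.036,.038,.023),(.036,-.042,.018)] if till else [(.036,0,.023)]):
        d=np.hypot(x-cx,y-cy); h[d<R+.003]=.022; h[d<R]=.005
    s=.008 if till else .015
    f=(abs(abs(y)-.045)<.004)&(abs(x+.038)<s+.007); h[f]=.026+np.clip((abs(x[f]+.038)-s)/.007,0,1)*.014
    return h
def fit_tray(Ws,xy,till):
    p=np.concatenate([near(W,xy,.13,-.01,.045) for W in Ws])
    def cost(v):
        c,s=np.cos(v[2]),np.sin(v[2]); l=(p[:,:2]-v[:2])@np.array([[c,-s],[s,c]])
        return np.minimum(abs(p[:,2]-tray_h(l,till)),.012).mean()
    best=min((minimize(cost,[xy[0]+a,xy[1]+b,t],method="Nelder-Mead",options=dict(initial_simplex=np.array([xy[0]+a,xy[1]+b,t])+np.array([[0,0,0],[.008,0,0],[0,.008,0],[0,0,.08]]),maxiter=150)) for a in(-.008,.008) for b in(-.008,.008) for t in (-.25,-.1,.05,.2)),key=lambda r:r.fun)
    return best.x,best.fun
E
cat > fit.py <<'E'
from h import *
S={n:np.load(f"{n}0.npz")["W"] for n in("scene","side")}
for n,W in S.items():
    print(n,"table z",np.median(near(W,(.6,.05),.08,-.02,.02)[:,2]).round(4))
    for k,a in dict(t1=((.492,-.088),.012,.053),t2=((.492,-.021),.012,.053),thin=((.467,.1),.010,.041)).items():
        r=fit_roll(W,*a); print(k,r[0].round(4),r[1].round(4),r[2:])
    for k,a in dict(pen=((.473,.043),.085,.005,.015),cut=((.497,.177),.095,.006,.02)).items():
        r=fit_long(W,*a); print(k,r[0].round(4),r[1].round(0),r[2].round(3),r[3])
    print("till",*fit_tray([W],(.43,.335),1)); print("parc",*fit_tray([W],(.444,-.243),0))
print("till",*fit_tray(S.values(),(.43,.335),1)); print("parc",*fit_tray(S.values(),(.444,-.243),0))
E
python3 fit.py
python3 - <<'E'
from h import *
c=capture("wrist"); p=current_position()
print("wrist cam",(-c["R"].T@c["t"]).round(3),p,c["R"].round(2).tolist(),c["intrinsics"][0,0])
E
```

```text
scene table z 0.0002
t1 [ 0.494  -0.0859] [ 0.4943 -0.0858] (94, 48)
t2 [ 0.4949 -0.0191] [ 0.4926 -0.02  ] (88, 41)
thin [0.4668 0.1022] [0.4653 0.1007] (44, 29)
pen [0.4884 0.0519] [125. 117.] [-0.957  0.292] 174
cut [0.4943 0.1754] [143. 188.] [-0.796  0.605] 386
till [0.43327296 0.33525123 0.17828519] 0.002840542171330716
parc [ 0.44656554 -0.24201296 -0.03281576] 0.0020475872820353526
side table z -0.001
t1 [ 0.4942 -0.0848] [ 0.4929 -0.0834] (95, 36)
t2 [ 0.4945 -0.0182] [ 0.4945 -0.0157] (115, 39)
thin [0.4661 0.1029] [0.4656 0.104 ] (75, 39)
pen [0.4754 0.0486] [127. 134.] [-0.98   0.197] 215
cut [0.5002 0.179 ] [146. 188.] [-0.661  0.751] 819
till [0.43178249 0.33645438 0.17690869] 0.002141971762965981
parc [ 0.44625539 -0.24265326 -0.03708779] 0.0030924023495248363
till [0.43184699 0.33644623 0.17754141] 0.0023030816154301506
parc [ 0.44657864 -0.24199912 -0.03297142] 0.002337583797845568
wrist cam [0.07  0.598 0.385] [0.13375223 0.58486946 0.22263173] [[0.22, 0.97, 0.0], [0.95, -0.22, 0.24], [0.23, -0.05, -0.97]] 311.424296271861
```

```bash
cat >> h.py <<'E'
TILL=np.array([.4321,.3362,.1775]); PARC=np.array([.4465,-.2422,-.034])
def loc(T,x,y): c,s=np.cos(T[2]),np.sin(T[2]); return np.array([T[0]+c*x-s*y,T[1]+s*x+c*y])
def quat(a,xy):
    q1=np.arctan2(xy[1],xy[0]); a=q1-((q1-a+np.pi/2)%np.pi-np.pi/2)
    return [np.cos(a/2),np.sin(a/2),0,0]
def pick(xy,a,z,opening,hov=.14):
    q=quat(a,xy); move_gripper(opening) if abs(current_finger_gap()-opening)>.004 else 0
    move_ptp([*xy,hov],q); hit=servo_line([*xy,z],q,contact_N=8)
    move_gripper(0.); g=current_finger_gap(); servo_line([*xy,hov],q,rate=.2)
    print("pick hit",hit,"gap",round(g,4),round(current_finger_gap(),4),"t",round(current_clock(),1)); return current_finger_gap()
def place(xy,a,z,opening,q=None,hov=.14):
    q=q or quat(a,xy); move_ptp([*xy,hov],q); servo_line([*xy,z+.006],q,rate=.15)
    hit=servo_line([*xy,z-.003],q,rate=.03,contact_N=4); zz=current_position()[2]
    move_gripper(opening); servo_line([*xy,hov],q,rate=.2)
    print("place hit",hit,"z",round(zz,4),"t",round(current_clock(),1))
E
python3 - <<'E'
from h import *
for n in("scene","side"):
    W=np.load(f"{n}0.npz")["W"]; p=near(W,(.45,.1),.6,.07,.4); 
    if len(p): 
        for c in (TILL,PARC): 
            d=np.hypot(*(p[:,:2]-c[:2]).T); i=d.argsort()[:200:50]; print(n,p[i].round(3).tolist())
g=pick((.4945,-.0187),0,.024,.05)
if g>.015: place(loc(TILL,.036,.038),TILL[2],.024+.006,.045)
g=pick((.4665,.1025),0,.020,.045)
if g>.012: place(loc(TILL,.036,-.042),TILL[2],.020+.006,.04)
move_ptp([.40,.05,.25],quat(0,(.4,.05)))
for n in ("wrist","side"):
    c=capture(n); np.savez(f"{n}1.npz",W=world(c),img=c["image"])
    cv2.imwrite(f"pics/{n}1.png",c["image"] if n=="wrist" else cv2.resize(c["image"][110:360,120:345],(540,600),interpolation=cv2.INTER_CUBIC))
    for q in ["pen","cutter"]:
        for d in silhouettes(n,q):
            print(n,q,round(d["conf"],2),np.round(d["xy"]),d["region"].sum()); W=world(c); p=W[d["region"]]; p=p[~np.isnan(p).any(1)]; p=p[p[:,2]>.004]
            cc,s,an=cv2.minAreaRect(p[:,:2].astype(np.float32)*1000); bx=cv2.boxPoints((cc,s,an)); print(np.round(cc,1),np.round(s,1),round(an,1),p[:,2].max().round(4))
print(current_clock())
E
```

```text
scene [[0.147, 0.491, 0.329], [0.141, 0.493, 0.333], [0.137, 0.501, 0.309], [0.476, 0.678, 0.123]]
scene [[0.567, -0.36, 0.245], [0.57, -0.36, 0.348], [0.572, -0.358, 0.267], [0.57, -0.361, 0.087]]
side [[0.147, 0.494, 0.332], [0.149, 0.5, 0.333], [0.149, 0.501, 0.34], [0.149, 0.503, 0.314]]
side [[0.572, -0.352, 0.351], [0.572, -0.357, 0.363], [0.575, -0.356, 0.315], [0.573, -0.36, 0.314]]
pick hit False gap 0.0228 0.0228 t 6.4
place hit True z 0.0291 t 10.3
pick hit False gap 0.0186 0.0187 t 13.6
place hit True z 0.0251 t 16.9
wrist pen 0.9 [313. 172.] 681
[472.4  41.2] [ 10.2 133.3] 87.1 0.0132
wrist cutter 0.94 [340.  65.] 2876
[497.3 177.7] [ 24.4 164.3] 87.8 0.0181
side pen 0.29 [279. 229.] 187
[362.4 150.5] [38.4 25.3] 22.3 0.0235
side cutter 0.86 [215. 230.] 763
[498.2 180.5] [ 24.3 165.5] 88.4 0.0173
18.2917
```

View pics.

View pics/wrist1.png

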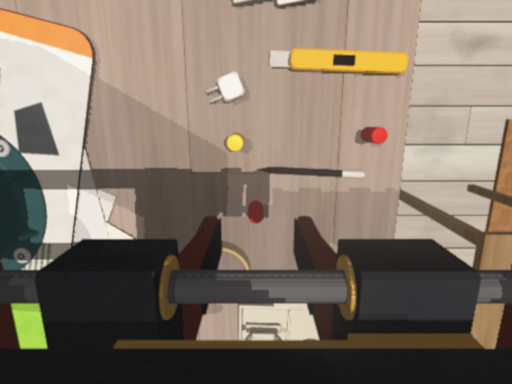

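View pics/side1.png

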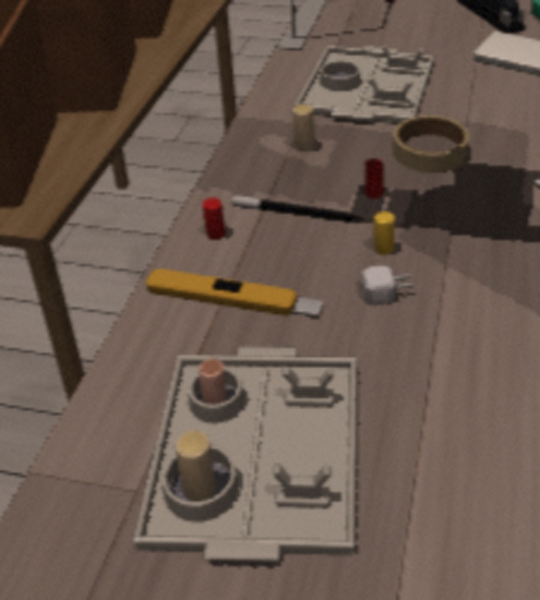

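The wrist view shows the pen at (313,172) and the cutter at (340,65) with its blade towards -x. The side view shows the thick and thin rolls standing in their cups. The pen is next.

```bash
python3 - <<'E'
from h import *
g=pick((.469,.0417),np.pi/2-.05,.003,.03)
if g>.005: place(loc(TILL,-.038,0),TILL[2],.028,.028)
g=pick((.494,-.0853),0,.024,.05)
if g>.015: place(loc(PARC,.036,0),PARC[2],.024+.006,.045)
for n in ("side","scene"):
    c=capture(n); np.savez(f"{n}2.npz",W=world(c),img=c["image"])
i=np.load("side2.npz")["img"]; j=np.load("scene2.npz")["img"]
cv2.imwrite("pics/side2.png",np.hstack([cv2.resize(i[240:350,160:290],(709,600),interpolation=cv2.INTER_CUBIC)]))
print(current_clock())
E
```

```text
pick hit False gap 0.0107 0.0106 t 22.4
place hit True z 0.0291 t 26.4
pick hit False gap 0.0226 0.0227 t 30.8
place hit True z 0.0292 t 33.9
33.9833
```

View pics/side2.png

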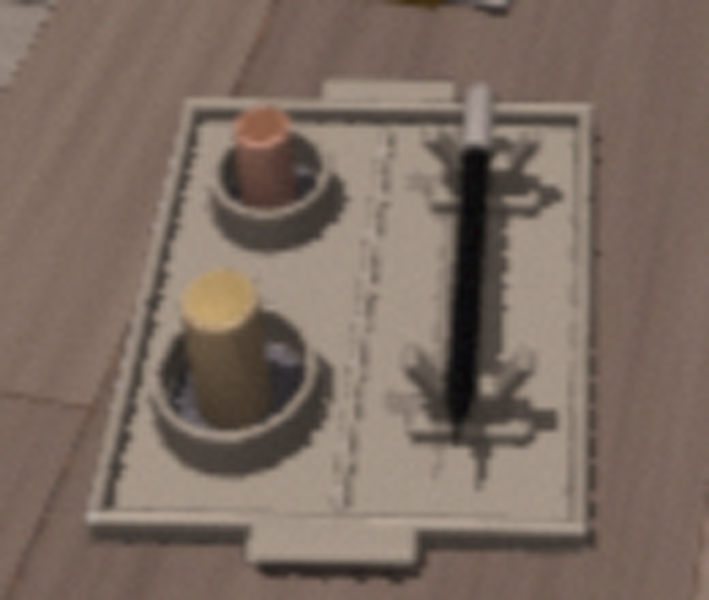

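The pen lies in both forks, but its tip (458,410 in the crop) seems to reach only just past the near fork. I'll measure that before going on.

```bash
python3 - <<'E'
from h import *
def loci(p,T):
    c,s=np.cos(T[2]),np.sin(T[2]); return np.c_[(p[:,:2]-T[:2])@np.array([[c,-s],[s,c]]),p[:,2]]
for n in("scene","side"):
    W=np.load(f"{n}2.npz")["W"]; img=np.load(f"{n}2.npz")["img"]
    p=near(W,loc(TILL,-.038,0),.13,.015,.06); l=loci(p,TILL); l=l[(abs(l[:,0]+.038)<.008)]
    print(n,"y range",l[:,1].min(),l[:,1].max())
    for y in np.arange(-.1,.1,.01):
        m=l[abs(l[:,1]-y)<.005]
        if len(m): print(round(y,2),len(m),np.median(m,0).round(4),m[:,2].max().round(4))
W=np.load("wrist1.npz")["W"]; p=near(W,(.47,.042),.09,.003,.015); p=p[abs(p[:,1]-.0415)<.012]; print("pen x before",p[:,0].min(),p[:,0].max())
E
```

```text
scene y range -0.07307984000480497 0.04185809372284283
-0.07 12 [-0.0386 -0.0691  0.0332] 0.0371
-0.06 11 [-0.0389 -0.0606  0.0344] 0.0367
-0.05 23 [-0.0386 -0.0496  0.0261] 0.0374
-0.04 10 [-0.0381 -0.0405  0.0336] 0.0365
-0.03 10 [-0.0379 -0.0304  0.0342] 0.0377
-0.02 10 [-0.0389 -0.0197  0.0334] 0.0382
-0.01 9 [-0.0384 -0.0088  0.0336] 0.0361
-0.0 9 [-0.0386  0.0004  0.0342] 0.037
0.01 9 [-0.0385  0.0082  0.0353] 0.0375
0.02 9 [-0.0387  0.0189  0.0334] 0.036
0.03 9 [-0.0379  0.0304  0.0339] 0.0352
0.04 11 [-0.037   0.0389  0.0222] 0.0361
side y range -0.0696143902382258 0.070922907318036
-0.07 6 [-0.0359 -0.0667  0.0347] 0.0366
-0.06 20 [-0.0364 -0.0597  0.0347] 0.0367
-0.05 22 [-0.0367 -0.0498  0.0346] 0.0389
-0.04 40 [-0.04   -0.0407  0.0321] 0.0365
-0.03 21 [-0.0361 -0.0302  0.0344] 0.0358
-0.02 21 [-0.0366 -0.0206  0.0343] 0.0365
-0.01 28 [-0.037  -0.0094  0.0339] 0.0366
-0.0 23 [-0.0361 -0.0001  0.0342] 0.0371
0.01 21 [-0.0365  0.0094  0.0343] 0.0363
0.02 29 [-0.0369  0.0191  0.034 ] 0.0364
0.03 30 [-0.0375  0.0293  0.0342] 0.0366
0.04 32 [-0.038   0.0416  0.0342] 0.0368
0.05 60 [-0.0389  0.0496  0.0317] 0.0364
0.06 21 [-0.0362  0.059   0.0323] 0.0354
0.07 4 [-0.0364  0.0681  0.0311] 0.0317
pen x before 0.39923804254375633 0.5404415678165545
```

The pen spans local y -71 to +71 mm and is level, so it is centred. Before the tightest fit (24 mm cutter in a 30 mm seat), I'll refine the parcel tray pose with the wrist camera.

```bash
python3 - <<'E'
from h import *
move_ptp([.42,-.31,.25],quat(0,(.42,-.31)))
c=capture("wrist"); W=world(c); cv2.imwrite("pics/wrist3.png",c["image"])
print(fit_tray([W],(.4465,-.2422),0)); np.savez("wrist3.npz",W=W)
S=[np.load(f"{n}2.npz")["W"] for n in("scene","side")]
print(fit_tray(S,(.4465,-.2422),0))
cs,s=np.cos(PARC[2]),np.sin(PARC[2])
for w in (W,*S):
  for sy in(-1,1):
    p=near(w,loc(PARC,-.038,sy*.045),.035,.030,.045); l=(p[:,:2]-PARC[:2])@np.array([[cs,-s],[s,cs]]); print(sy,len(p),((l.min(0)+l.max(0))/2).round(4),np.ptp(l,axis=0).round(3))
print(current_clock())
E
```

```text
(array([ 0.44453069, -0.24205212, -0.03833132]), np.float64(0.0013500471910432882))
(array([ 0.4467356 , -0.24164227, -0.03282168]), np.float64(0.0024718444169134395))
-1 109 [-0.04   -0.0447] [0.054 0.008]
1 134 [-0.0398  0.0452] [0.053 0.008]
-1 30 [-0.0396 -0.0448] [0.053 0.008]
1 27 [-0.0392  0.045 ] [0.052 0.007]
-1 13 [-0.0386 -0.042 ] [0.052 0.008]
1 15 [-0.0387  0.0473] [0.054 0.011]
34.6583
```

View pics/wrist3.png

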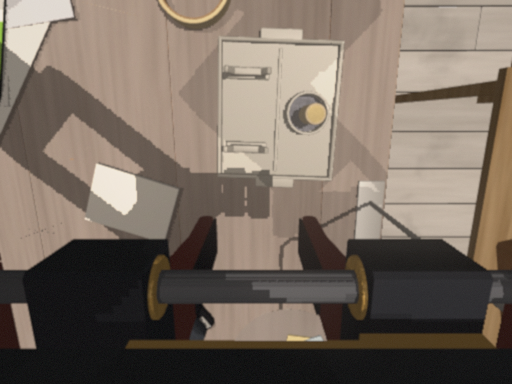

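The wrist view shows the cream roll standing in the parcel cup (315,113) and the forks at (247,72) and (247,148). The forks lie about 1.3 mm nearer than my earlier fit, so I'll correct for that and fetch the cutter.

```bash
python3 - <<'E'
from h import *
T=PARC-np.array([.0013,0,0]); cy=-.038
gp=np.array([.4976,.1785])+.012*np.array([np.cos(cy),np.sin(cy)])
ang=lambda q:2*np.arctan2(q[1],q[0])
g=pick(gp,np.pi/2+cy,.003,.045)
if g>.018:
    ap=ang(quat(np.pi/2+cy,gp)); aq=ang(quat(T[2],loc(T,-.038,0)))
    s=np.sign(np.cos(cy+aq-ap-T[2]-np.pi/2)); print("s",s)
    place(loc(T,-.038,s*.012),T[2],.030,.034)
move_ptp([.42,-.31,.25],quat(0,(.42,-.31)))
c=capture("wrist"); W=world(c); l=near(W,loc(T,-.038,0),.12,.030,.06)
cs,sn=np.cos(T[2]),np.sin(T[2]); l=np.c_[(l[:,:2]-T[:2])@np.array([[cs,-sn],[sn,cs]]),l[:,2]]; l=l[l[:,0]<-.01]
for y in np.arange(-.09,.1,.02):
    m=l[abs(l[:,1]-y)<.006]
    if len(m): print(round(y,2),len(m),m[:,0].min().round(4),m[:,0].max().round(4),np.median(m[:,2]).round(4))
print(l[:,1].min(),l[:,1].max())
a=c["image"][20:220,170:390]
move_ptp([.45,.0,.3],quat(0,(.45,0)))
b=capture("side")["image"]; cc=capture("scene")["image"]
cv2.imwrite("pics/end_w.png",cv2.resize(a,(660,600))); cv2.imwrite("pics/end_side.png",cv2.resize(b[110:360,120:345],(540,600),interpolation=cv2.INTER_CUBIC)); cv2.imwrite("pics/end_scene.png",cv2.resize(cc[130:290,120:420],(800,427),interpolation=cv2.INTER_CUBIC))
print(current_clock())
E
```

```text
pick hit False gap 0.0236 0.0237 t 38.9
s -1.0
place hit True z 0.0292 t 42.8
-0.09 1 -0.0327 -0.0327 0.0373
-0.07 198 -0.0489 -0.0256 0.0387
-0.05 258 -0.0648 -0.0122 0.0387
-0.03 207 -0.0485 -0.0257 0.0388
-0.01 219 -0.0489 -0.0252 0.0405
0.01 220 -0.0492 -0.0259 0.0391
0.03 235 -0.0484 -0.0254 0.0389
0.05 319 -0.0656 -0.0126 0.0386
0.07 185 -0.0462 -0.0282 0.0319
-0.08441082010607058 0.08121914396902946
44.675
```

View pics/end_w.png

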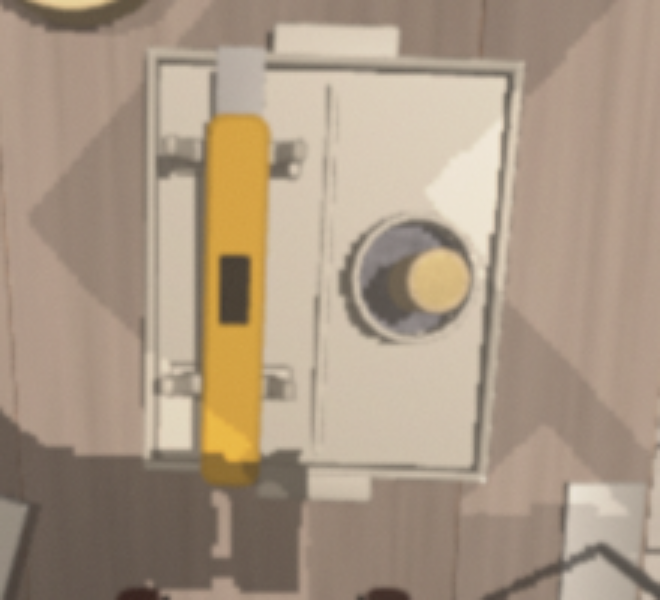

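View pics/end_side.png

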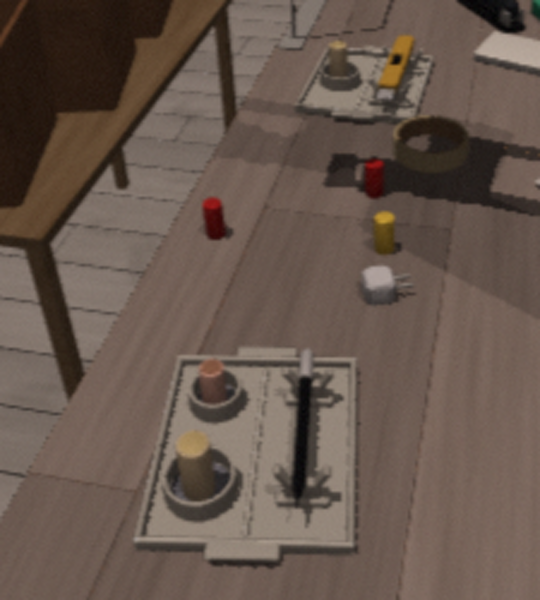

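View pics/end_scene.png

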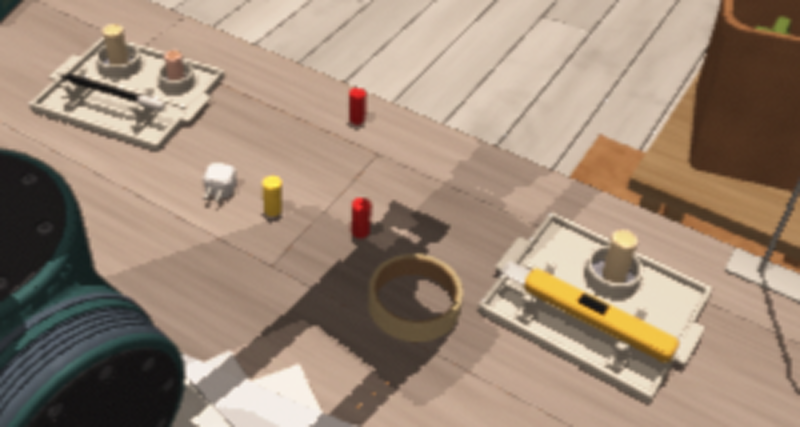

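The last pictures show everything in place. The cutter lies level between the horns (top at 38.7 mm along the handle), all the rolls stand in their cups, and the pen is on its forks. The adapter, tape and look-alikes have not moved.

```bash
python3 -c "
from h import *
close_job(); print(current_clock())"
```

```text
the job is handed in; nothing more can be done
the job is handed in; nothing more can be done
```

Both trays are made up as asked, and I handed the job in at about 45 s on the robot's clock. I placed things in the order you listed them:

- **Till tray:** one thick roll stands in the wide cup, the pink thin roll stands in the narrow cup, and the pen lies on its rest.
- **Parcel-desk tray:** the other thick roll stands in the cup and the box cutter lies on its rest.

**Last checks:**
- **Pen:** depth readings right after placing show it level and centred to about 1 mm. The final pictures still show it on both forks.
- **Cutter:** it spans about -84 to +81 mm along the tray, level and seated between the horns.
- **Rolls:** all three are upright in their cups, though each stands somewhat off-centre.
- **Left alone:** the plug adapter, the tape and the red and yellow look-alikes appear unmoved in the pictures.

**Disagreements:**
- **Parcel tray:** the cameras' fits of its position differed by about 2 mm. I corrected for this with a wrist-camera view before placing the cutter.
- **Pen lookup:** the network's search for the pen in the second side picture returned the adapter at low confidence, so I ignored it.

No check failed at the end.

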